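# Find the high spot of a brush-washing bowl on the banding wheel

## Robot

A 6-joint arm with a two-finger parallel gripper is mounted at the origin on the work surface. World frame = base frame: x ahead of the robot, y to its left, z up, the work surface at z = 0. Lengths are in m, angles in rad, forces in N, time in s.
With the tool pointing down it reaches from about 0.3 to 0.775 m from the base axis. Payload 14.6 kg.
Tool frame: the origin (TCP) lies between the finger pads; the fingertips stand ctrl.tip_extent ahead of it and the grasp point (between the pads) lies 3 mm ahead of it (ctrl.tip_extent is the distance from the TCP to the fingertips, in m); z points along the fingers, y is the line along which they close (so a half turn about z gives the same grasp; the last joint's range is limited). The gripper opens to 94 mm and grips with 3 to 60 N. Pads are 16 mm wide; open, the fingers measure 119 mm over their backs; the gripper's body (75 mm by 177 mm) begins 78 mm behind the grasp point.
Start: joints at [1.043, 0.3, 1.521, -0, 1.321, -0.067], TCP at [0.245, 0.493, 0.227] pointing down, gripper open.
Joint ranges: [-3.03, 3.03], [-0.79, 2.21], [0.23, 2.52], [-1.04, 4.18], [0, 3.07], [-2.55, 2.55]. Speed limits (rad/s): [2.22, 2.22, 2.57, 3.14, 3.14, 3.14].

## Interface

Orientations are given as [roll, pitch, yaw] about the fixed x, y, z axes, in that order (R = Rz(yaw) Ry(pitch) Rx(roll)).
In Python, from station import ctrl, optics, job gives the robot as it stands (ctrl), with the cameras (optics) and the job (job).
- The arm moves only by the shell command python3 shift.py 'ROWS' [OPENING] [FORCE]. ROWS is a JSON list of rows, 1 to 10 of them, each of 6 numbers: dx, dy, dz in m, then a rotation vector rx, ry, rz in rad; each row shifts and turns the commanded pose from where the row before left it, along the tool's axes as they then stand; what a row does not reach is not made up. A row lasts 1/10 s, in which the tool goes at most 0.05 m and 0.15 rad, less where a joint would pass 70% of its speed; a pose out of reach is approached as far as the arm can. OPENING is the finger opening in m, set as the command begins (- or left out keeps the last). The fingers move at their own pace and stop on an object; FORCE is the grip in N (left out, the last holds). Time passes only in rows, so rows that do not move let the fingers close. It prints the time, the measured TCP pose, the force, the opening and the grip force at its end.
- ctrl.get_obs(): the state, without advancing time (a new reading comes with each control period).
- optics.camera(name): name is "side" or "top"; returns a dict with "pixels" (420x560x3 uint8, blue, green, red), "fx", "fy", "cx", "cy" (pixels), "extrinsics" (4x4, takes a point from camera to world coordinates). Camera axes: x right, y up, looking along -z (the intrinsics and any distortion apply to the point x, -y, -z); pixel columns grow to the right and rows downward; lengths in m; the calibration is good to about 2 mm. A picture is of the moment at which its call begins. There is no depth.
- job.hand_in(): hands the job in; it is judged then, once.
The state is a dict: "time_s": time; "qpos": joint angles; "joint_vel": joint speeds; "tau": joint torques, N m; "ee_pos": TCP position; "eef_rot": TCP orientation; "force": force on the tool from outside, world axes, zero at the start; "moment": the same for the moment, N m; "grip_width": finger opening in m; "grip_force": force on a finger pad.
Only numpy, scipy, OpenCV 4.12 (cv2) and the standard library are available. Lean on these libraries where they do the work, as an engineer would, in place of code of your own. Each camera call takes 0.05 s, during which the arm holds its last target. There are 200 camera calls.

## Task

The clay brush-washing bowl clamped on the banding wheel has a rim that is pushed out in two places, one further than the other. Swing the pointer gauge in to its stop so that its toe bears on the rim, turn the wheel slowly (never faster than half a turn a second) by its clamp knobs to find the one place where the rim stands out furthest, and leave the wheel standing still with that high spot at the gauge's toe, ready for sanding. Do not disturb the other things on the table.

Things in the scene. Friction and masses are not known exactly. Their poses are not given: they have to be found in the camera images.
- stand: Fixed wooden board 300 x 410 x 15 mm that carries a banding wheel and a gauge column. Origin on the table straight below the wheel's axis; z up. The board reaches from -150 to +150 mm in its x and -150 to +260 mm in its y. The gauge's column stands at y = 205 mm; swung in, the gauge points along -y from there at the wheel's axis and its tip meets the bowl's rim on the +y side.
- bowl_rim (a point): On the wheel's axis at the height of the bowl's rim, 136 mm above the table. Pale clay bowl, 124 mm across the rim, clamped on the wheel: it turns with it and does not slip. The rim is round but for two smooth bulges of a few mm, each about 60 mm long, on roughly facing sides of the bowl, one larger; where they lie differs each time and no reported pose tells it.
- stop_post (a point): Top of the fixed steel stop post (12 mm thick, 147 mm above the table) behind the gauge's column; the tail of the gauge arm meets it when the gauge is fully in.
- wheel (a joint): Turn of the wheel in rad, counter-clockwise from above, no stops; light drag (about 1 N at a knob), coasts at most a few hundredths of a rad. Its head is an aluminium disc 250 mm across, top 75 mm above the table. At 0 knob0 lies on the stand's +x axis; knob1 and knob2 follow at 120 and 240 degrees counter-clockwise.
- knob0 (a point): Centre of the top of a round steel clamp knob, one of three upright on the wheel head, turning with the wheel as one piece: diameter 20 mm, 81 to 109 mm above the table, 108 mm from the wheel's axis. Below it a slide bar 20 mm wide and 6 mm thick runs inwards on the head.
- knob1 (a point): The second clamp knob, as knob0.
- knob2 (a point): The third clamp knob, as knob0.
- gauge_arm (a joint): Swing of the gauge arm about its upright pivot in rad: 0 is against its stop, gauge in, tip on the rim; it grows as the arm swings away sideways (clockwise from above), up to 0.7. A stiff pivot: it takes about 6 N at the arm's finger knob to move it, and it stays where it is left.
- gauge_knob (a point): Centre of the top of the black finger knob on the side of the gauge arm: an upright cylinder of diameter 18 mm, 38 mm tall (157 to 195 mm above the table), free all round from above, 79 mm from the pivot's axis. It belongs to the arm and does not turn by itself.
- gauge_pivot (a point): On the upright axis of the gauge's column, about which the gauge arm swings, 154 mm above the table (the top of the hub).
- gauge_scale (a point): Middle of the gauge's white fan-shaped scale plate, which lies flat, face up, 145 mm above the table (3 mm thick). It opens out from the pointer's pivot, 80 mm from this point towards the wheel and just over the bowl's rim; the pointer's far end moves over it at 154 mm height. A bar at 132 to 142 mm joins the plate to the column and to the finger knob.
- gauge_tip (a point): End of the pointer's short toe, a 6 mm ball 125 mm above the table, on the line from the gauge's column to the wheel's axis when the arm is in, 144 mm from the column. It gives way outwards by up to 9 mm with about 1 N and slides up onto the rim by itself as the arm swings in.
- pointer (a joint): Turn of the gauge's sprung pointer about its own upright pivot in rad: 0 with the tip free; it grows (black needle, 78 mm long, turns clockwise from above) as the tip is pushed outwards, 0.06 rad for each mm. With the arm at its stop it reads about 0.05 on the plain rim, and higher where the rim stands out.
- sanding_block: Cork sanding block 100 x 55 x 35 mm, loose on the table; a bystander. Origin at the centre of its underside.
- ink_bottle: Black ink bottle, diameter 60, height 130 mm, standing loose; a bystander. Origin at the centre of its underside.
- paper_cup: White paper cup, diameter 76, height 90 mm, standing loose; a bystander. Origin at the centre of its underside.
- paper_packs: Stack of red paper packs, 160 x 110 x 45 mm, loose; a bystander. Origin at the centre of its underside.

How it is judged:
By the outcome, as a careful person would: the job done as asked, in the order asked, and still so for the second after the job is handed in, with the robot touching nothing.
It also fails if it takes over 72 s, if anything falls off the work surface, if the arm or the gripper's body presses on something with over 40 N, if the wrist force passes 120 N, or if a joint passes its speed limit or range.

## Working session

There is one attempt and no reset: what is moved stays moved. The work goes in short steps, Python scripts to look and compute and a shell command to move; the robot and the scene stay as the last step left them, time stands still between calls to the robot, and variables do not carry over. Pictures are saved under pics/ and viewed, at most 10 in all, crops included, and the job is handed in when it is done.

```bash
ls; mkdir -p pics
python3 - <<'E'
from station import ctrl, optics, job
import cv2
o=ctrl.get_obs();print(o['time_s'],o['ee_pos'],o['eef_rot'],ctrl.tip_extent,o['grip_width'])
for n in('top','side'):
    c=optics.camera(n);cv2.imwrite(f'pics/{n}0.png',c['pixels']);print(n,c['fx'],c['fy'],c['cx'],c['cy'],c['extrinsics'],[k for k in c])
E
```

```text
pics
shift.py
station.py
0.0 [0.24444271 0.4924243  0.22686745] [-3.14039582e+00 -7.82451222e-05  2.68084076e+00] 0.022 0.09399181904500176
top 387.8898440561926 387.8898440561926 285.7057609162443 215.02966575648068 [[-0.10449482  0.97097327 -0.21515516  0.2605346 ]
 [-0.99451801 -0.10285534  0.01883382 -0.01509255]
 [-0.00384272  0.21594372  0.97639825  1.4365043 ]
 [ 0.          0.          0.          1.        ]] ['pixels', 'fx', 'fy', 'cx', 'cy', 'extrinsics']
side 433.0823977125998 433.0823977125998 280.5984541780361 209.75634985967756 [[ 0.76059052  0.39729245 -0.51347908 -0.22569376]
 [-0.64884396  0.49249661 -0.5800419  -0.89415952]
 [ 0.02244044  0.77434217  0.63236906  1.07248178]
 [ 0.          0.          0.          1.        ]] ['pixels', 'fx', 'fy', 'cx', 'cy', 'extrinsics']
```

View pics/top0.png

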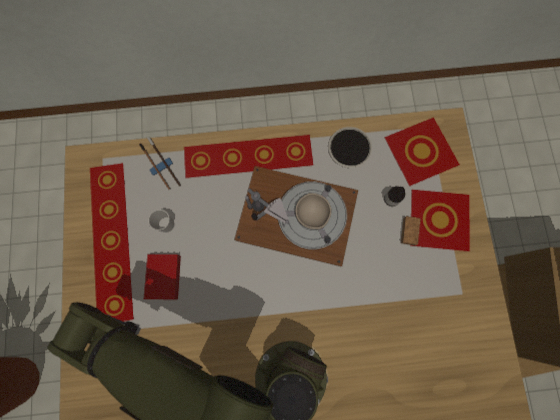

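View pics/side0.png

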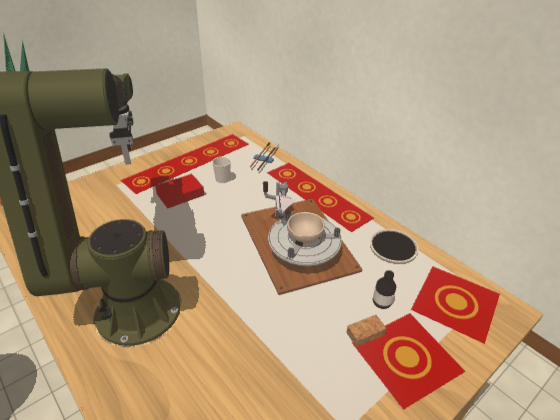

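The top view shows the board at about (240-357, 168-265), the bowl at (313,210) and the gauge column near (256,198). I'll enlarge both views.

Run:
```python
import cv2
a=cv2.imread('pics/top0.png')[160:270,232:364]
cv2.imwrite('pics/top0c.png',cv2.resize(a,None,fx=5.4,fy=5.4,interpolation=cv2.INTER_CUBIC))
a=cv2.imread('pics/side0.png')[170:290,240:360]
cv2.imwrite('pics/side0c.png',cv2.resize(a,None,fx=5,fy=5,interpolation=cv2.INTER_CUBIC))
```

```text
(no output)
```

View pics/top0c.png

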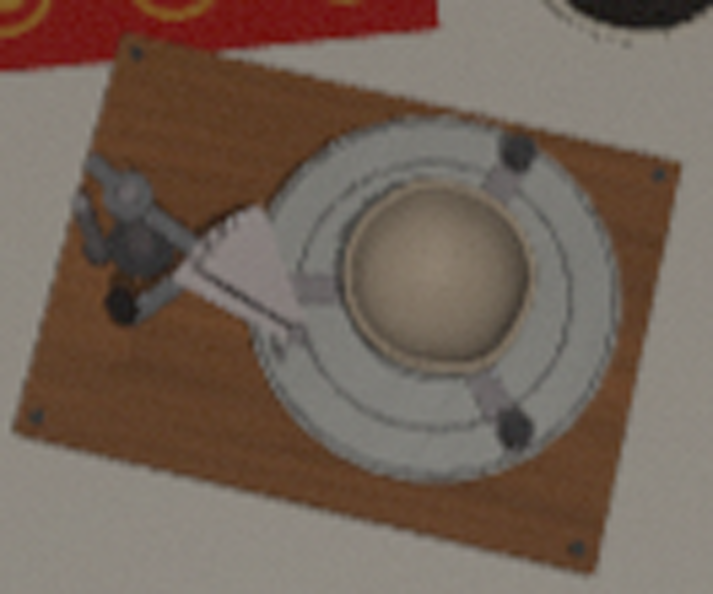

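View pics/side0c.png

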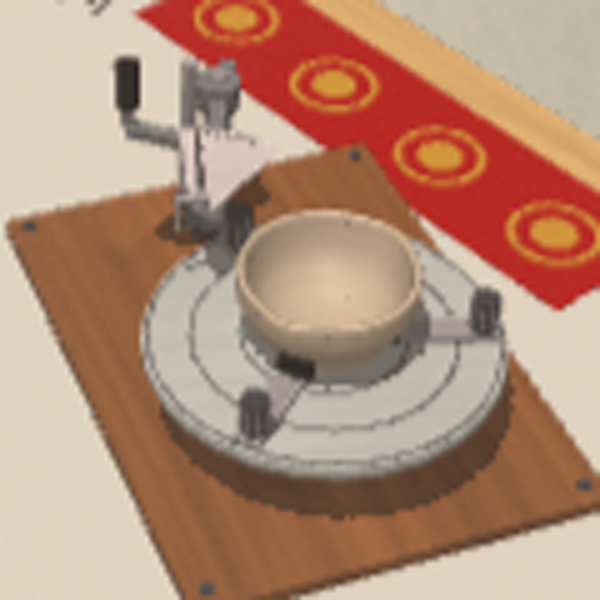

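The crops show two wheel knobs, at (519,150) and (516,430) in the top crop. They also show the board corners, the black finger knob at (122,303), and the gauge swung out towards the lower right. Next I'll fit the stand pose from these.

```bash
cat > h.py <<'E'
import numpy as np, cv2
from scipy.optimize import least_squares
K={'top':(387.88984,285.70576,215.02967),'side':(433.0824,280.59845,209.75635)}
E={'top':np.array([[-0.10449482,0.97097327,-0.21515516,0.2605346],[-0.99451801,-0.10285534,0.01883382,-0.01509255],[-0.00384272,0.21594372,0.97639825,1.4365043]]),
'side':np.array([[0.76059052,0.39729245,-0.51347908,-0.22569376],[-0.64884396,0.49249661,-0.5800419,-0.89415952],[0.02244044,0.77434217,0.63236906,1.07248178]])}
def proj(n,P):
    f,cx,cy=K[n];c=(np.atleast_2d(P)-E[n][:,3])@E[n][:,:3]
    return np.c_[cx+f*c[:,0]/-c[:,2],cy-f*c[:,1]/-c[:,2]]
def unproj(n,u,v,z):
    f,cx,cy=K[n];d=E[n][:,:3]@np.array([(u-cx)/f,-(v-cy)/f,-1]);o=E[n][:,3]
    return o+d*(z-o[2])/d[2]
T=lambda u,v:(232+u/5.4-.4,160+v/5.4-.4)
S=lambda u,v:(240+u/5-.4,170+v/5-.4)
def s2w(p,s): # stand->world
    c,q=np.cos(s[2]),np.sin(s[2]);p=np.atleast_2d(p)
    return np.c_[s[0]+c*p[:,0]-q*p[:,1],s[1]+q*p[:,0]+c*p[:,1],p[:,2]]
E
python3 - <<'E'
from h import *
C=[(.15,.26,.015),(.15,-.15,.015),(-.15,-.15,.015),(-.15,.26,.015)]
tc=[(122,35),(680,163),(595,573),(13,433)]
k=lambda a:(.108*np.cos(a),.108*np.sin(a),.109)
def res(x):
    s=x[:3];r=[]
    r+=[proj('top',s2w(C,s))-np.array([T(*t) for t in tc])]
    r+=[proj('top',s2w([k(x[3]),k(x[3]+4*np.pi/3)],s))-np.array([T(519,150),T(516,430)])]
    r+=[proj('side',s2w([k(x[3]),k(x[3]+4*np.pi/3)],s))-np.array([S(487,292),S(257,395)])]
    r+=[proj('side',s2w([C[2],C[3],C[0]],s))-np.array([S(185,600),S(8,225),S(358,147)])]
    return np.concatenate(r).ravel()
r=least_squares(res,[.47,-.08,0,.5]);print(r.x,res(r.x).reshape(-1,2).round(1).tolist())
s=r.x
print('axis bowl',proj('top',s2w([(0,0,.136)],s)),'meas',T(438,275))
pv=s2w([(0,.205,.154)],s)[0];print('pivot',pv,'crop',(proj('top',pv)-[[231.6,159.6]])*5.4,(proj('side',pv)-[[239.6,169.6]])*5)
g=unproj('top',*T(122,303),.195);g2=unproj('side',*S(127,62),.195)
print('gknob',g,g2,np.hypot(*(g-pv)[:2]),np.hypot(*(g2-pv)[:2]))
E
```

```text
[ 0.55363148 -0.13573386 -0.3447576  -0.30933519] [[-0.1, -0.9], [0.7, -0.4], [0.1, 0.6], [-0.5, 0.1], [0.4, -0.5], [0.8, -0.4], [-0.8, -0.0], [-0.9, -0.1], [0.7, 2.0], [-1.3, -1.9], [0.6, -1.9]]
axis bowl [[313.11669423 210.33420864]] meas (312.7111111111111, 210.52592592592592)
pivot [0.62291503 0.05720341 0.154     ] crop [[126.918391   192.95873306]] [[215.41148414  70.35150707]]
gknob [0.54271352 0.06391909 0.195     ] [0.54351837 0.06065166 0.195     ] 0.08048218510892147 0.07947150201680551
```

```bash
cat >> h.py <<'E'
STAND=np.array([.55363,-.13573,-.34476])
def togo(x,y,z,yaw=None):
    from station import ctrl, optics, job
    from scipy.spatial.transform import Rotation as R
    o=ctrl.get_obs();r=R.from_euler('xyz',o['eef_rot'])
    print('t',o['time_s'],'pos',o['ee_pos'].round(4),'yaw',o['eef_rot'][2],'q6',o['qpos'][5],'F',o['force'].round(1))
    print('tool shift',r.inv().apply(np.array([x,y,z])-o['ee_pos']).round(4))
    if yaw is not None:
        y2=R.from_euler('xyz',[np.pi,0,yaw]);print('rot (after)',(r.inv()*y2).as_rotvec().round(3), 'shift if rotated first',y2.inv().apply(np.array([x,y,z])-o['ee_pos']).round(4))
E
python3 shift.py '[[-0.03,-0.015,-0.01,0,0,0],[-0.04,-0.022,-0.01,0,0,0],[-0.04,-0.022,-0.01,0,0,0],[-0.04,-0.022,0,0,0,0],[-0.04,-0.022,0,0,0,0],[-0.04,-0.022,0,0,0,0],[-0.04,-0.022,0,0,0,0],[-0.04,-0.022,0,0,0,0],[-0.04,-0.022,0,0,0,0],[-0.04,-0.022,0,0,0,0]]' 0.094
python3 -c "
from h import *
togo(.543,.0625,.185,3.33)"
```

```text
time_s: 1.1
ee_pos: [0.4998, 0.1266, 0.2573]
eef_rot: [-3.141, -0.0, 2.681]
force: [0.5, -0.3, -0.5]
grip_width: 0.0938
grip_force: 0.0
t 1.1 pos [0.4998 0.1266 0.2573] yaw 2.680753490240859 q6 -0.9328686617069581 F [ 0.5 -0.3 -0.5]
tool shift [-0.0672 -0.0383  0.0723]
rot (after) [-0.    -0.    -0.649] shift if rotated first [-0.0304 -0.0711  0.0723]
```

```bash
python3 shift.py '[[-0.034,-0.019,0,0,0,0],[-0.033,-0.019,0,0,0,0],[0,0,0,0,0,-0.13],[0,0,0,0,0,-0.13],[0,0,0,0,0,-0.13],[0,0,0,0,0,-0.13],[0,0,0,0,0,-0.13],[0,0,0,0,0,0]]'
python3 -c "
from h import *
from station import ctrl, optics, job
togo(.543,.0625,.185,3.33)
c=optics.camera('top')['pixels'];d=optics.camera('side')['pixels']
a=cv2.resize(c[150:280,225:370],None,fx=2.7,fy=2.7);b=cv2.resize(d[160:290,230:375],None,fx=2.7,fy=2.7)
cv2.imwrite('pics/p1.png',np.hstack([a,b]))"
```

```text
time_s: 1.9
ee_pos: [0.5422, 0.0646, 0.2572]
eef_rot: [3.142, -0.001, -2.95]
force: [0.7, -0.1, -0.5]
grip_width: 0.0939
grip_force: 0.0
t 1.9 pos [0.5422 0.0646 0.2572] yaw -2.950387693790794 q6 -1.710559285411038 F [ 0.7 -0.1 -0.5]
tool shift [-0.0004 -0.0022  0.0722]
rot (after) [ 0.    -0.001  0.003] shift if rotated first [-0.0004 -0.0022  0.0722]
```

View pics/p1.png

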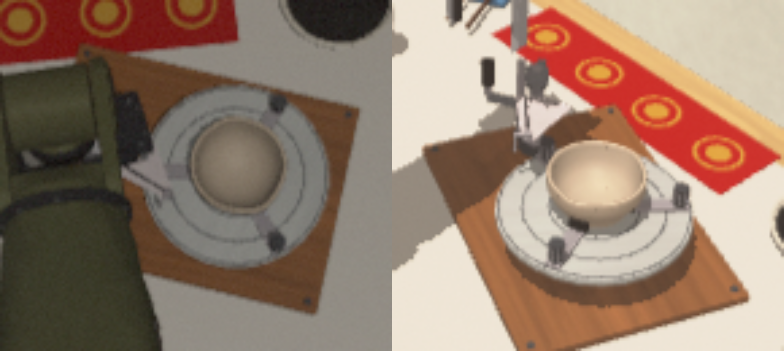

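Side half of p1: the black knob at (488,72) sits between the fingers at (455,10) and (520,25). Next I'll lower over it and cage it.

```bash
python3 shift.py '[[0,-0.001,0.025,0,0,0],[0,-0.001,0.025,0,0,0],[0,0,0.020,0,0,0],[0,0,0,0,0,0]]'
python3 shift.py '[[0,0,0,0,0,0],[0,0,0,0,0,0],[0,0,0,0,0,0],[0,0,0,0,0,0],[0,0,0,0,0,0],[0,0,0,0,0,0]]' 0.026 10
```

```text
time_s: 2.4
ee_pos: [0.5416, 0.0626, 0.185]
eef_rot: [3.141, -0.004, -2.955]
force: [-1.2, -0.0, 0.3]
grip_width: 0.0941
grip_force: 0.0
time_s: 3.0
ee_pos: [0.5427, 0.0626, 0.1876]
eef_rot: [-3.142, 0.0, -2.952]
force: [-0.2, -0.2, -0.1]
grip_width: 0.049
grip_force: 0.0
```

```bash
python3 shift.py '[[0,0,0,0,0,0],[0,0,0,0,0,0],[0,0,0,0,0,0],[0,-0.004,0,0,0,0],[0,-0.004,0,0,0,0],[0,-0.004,0,0,0,0],[0,-0.004,0,0,0,0],[0,-0.004,0,0,0,0]]'
python3 shift.py '[[0,-0.004,0,0,0,0],[0,-0.004,0,0,0,0],[0,-0.003,0,0,0,0]]'
```

```text
time_s: 3.8
ee_pos: [0.5456, 0.0436, 0.1872]
eef_rot: [3.14, -0.002, -2.952]
force: [-6.9, 6.5, 1.1]
grip_width: 0.0262
grip_force: 3.9
time_s: 4.1
ee_pos: [0.5478, 0.0325, 0.1871]
eef_rot: [3.14, -0.002, -2.952]
force: [-6.2, 5.7, 1.5]
grip_width: 0.026
grip_force: 3.5
```

```bash
python3 shift.py '[[0,-0.003,0,0,0,0],[0,-0.002,0,0,0,0]]'
python3 shift.py '[[0,-0.002,0,0,0,0],[0,-0.002,0,0,0,0]]'
```

```text
time_s: 4.3
ee_pos: [0.5488, 0.0276, 0.1871]
eef_rot: [3.14, -0.002, -2.952]
force: [-5.1, 6.2, 1.5]
grip_width: 0.026
grip_force: 3.3
time_s: 4.5
ee_pos: [0.5496, 0.0239, 0.1871]
eef_rot: [3.14, -0.002, -2.952]
force: [-3.5, 6.3, 0.3]
grip_width: 0.0262
grip_force: 3.2
```

```bash
python3 shift.py '[[0,-0.002,0,0,0,0],[0,-0.002,0,0,0,0]]'
```

```text
time_s: 4.7
ee_pos: [0.5506, 0.0201, 0.1872]
eef_rot: [3.14, -0.001, -2.952]
force: [0.0, 7.1, -1.0]
grip_width: 0.026
grip_force: 3.8
```

```bash
python3 shift.py '[[0,-0.002,0,0,0,0],[0,-0.002,0,0,0,0]]'
```

```text
time_s: 4.9
ee_pos: [0.5516, 0.017, 0.1871]
eef_rot: [3.138, 0.0, -2.952]
force: [-0.3, 20.8, -1.7]
grip_width: 0.0265
grip_force: 10.0
```

```bash
python3 shift.py '[[0,-0.002,0,0,0,0],[0,0,0,0,0,0]]'
python3 -c "
from h import *
from station import ctrl, optics, job
c=optics.camera('top')['pixels'];d=optics.camera('side')['pixels']
a=cv2.resize(c[170:260,230:340],None,fx=3.6,fy=3.6,interpolation=2);b=cv2.resize(d[170:260,250:360],None,fx=3.6,fy=3.6,interpolation=2)
cv2.imwrite('pics/p2.png',np.hstack([a,b]))"
```

```text
time_s: 5.1
ee_pos: [0.5518, 0.0158, 0.1871]
eef_rot: [3.137, -0.0, -2.952]
force: [-1.2, 20.1, -1.5]
grip_width: 0.0286
grip_force: 10.0
```

View pics/p2.png

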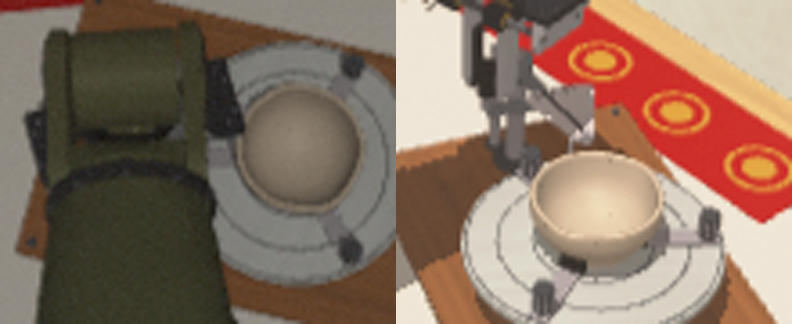

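The arm is on its stop: force jumped from 7 to 20 N and the toe is at the rim. Now I'll release, lift clear and go to the wheel knob nearest the robot.

```bash
python3 shift.py '[[0,0.002,0,0,0,0],[0,0.001,0,0,0,0],[0,0,0,0,0,0],[0,0,0,0,0,0],[0,0,0,0,0,0]]' 0.07
python3 shift.py '[[0,0,-0.02,0,0,0],[0,0,-0.03,0,0,0],[0,0,-0.03,0,0,0],[0,0,0,0,0,0.147],[0,0,0,0,0,0.147],[0,0,0,0,0,0.147],[0,0,0,0,0,0.147],[0,0,0,0,0,0.147],[0,0,0,0,0,0.147],[0,0,0,0,0,0.147]]' 0.07
python3 shift.py '[[0,0,0,0,0,0.147],[0,0,0,0,0,0.147],[0,0,0,0,0,0.147],[0,0,0,0,0,0.147],[0,0,0,0,0,0.147],[0,0,0,0,0,0.147],[0,0,0,0,0,0.147],[0,0,0,0,0,0.147],[0,0,0,0,0,0.147],[0,0,0,0,0,0.147]]'
python3 shift.py '[[0,0,0,0,0,0.147],[0,0,0,0,0,0.147],[0,0,0,0,0,0.147],[0,0,0,0,0,0]]'
python3 -c "
from h import *
togo(.454,-.177,.097,.394)"
```

```text
time_s: 5.7
ee_pos: [0.5515, 0.0162, 0.1875]
eef_rot: [-3.141, 0.0, -2.953]
force: [-0.4, -0.6, 0.6]
grip_width: 0.0651
grip_force: 0.0
time_s: 6.7
ee_pos: [0.5515, 0.0163, 0.2675]
eef_rot: [-3.142, 0.0, 2.296]
force: [-0.1, -0.2, 0.6]
grip_width: 0.0699
grip_force: 0.0
time_s: 7.7
ee_pos: [0.5515, 0.0163, 0.2675]
eef_rot: [3.142, 0.0, 0.826]
force: [0.4, 0.2, 0.6]
grip_width: 0.0702
grip_force: 0.0
time_s: 8.1
ee_pos: [0.5515, 0.0163, 0.2675]
eef_rot: [3.142, 0.0, 0.388]
force: [0.1, -0.9, -0.4]
grip_width: 0.07
grip_force: 0.0
t 8.1 pos [0.5515 0.0163 0.2675] yaw 0.3881348857798983 q6 1.1458797624660735 F [ 0.1 -0.9 -0.4]
tool shift [-0.1634  0.142   0.1705]
rot (after) [ 0.     0.    -0.006] shift if rotated first [-0.1643  0.1411  0.1705]
```

```bash
python3 shift.py '[[-0.033,0.0284,0,0,0,0],[-0.033,0.0284,0,0,0,0],[-0.033,0.0284,0,0,0,0],[-0.033,0.0284,0,0,0,0],[-0.0318,0.0279,0,0,0,0],[0,0,0,0,0,0]]' 0.06
cat > needle.py <<'E'
from h import *
from station import ctrl, optics, job
from scipy.ndimage import map_coordinates
def frames(n=1):
    return np.mean([optics.camera('top')['pixels'].astype(float).mean(2) for _ in range(n)],0)
def prof(im,piv=.062):
    A=np.linspace(-.5,1.0,151);R=np.linspace(.03,.075,60)
    # needle angle a: clockwise from above off the stand +y direction -> towards +x
    P=np.array([[(r*np.sin(a),piv+r*np.cos(a),.154) for r in R] for a in A]).reshape(-1,3)
    uv=proj('top',s2w(P,STAND))
    return A,map_coordinates(im,[uv[:,1],uv[:,0]],order=1).reshape(len(A),-1)
E
python3 - <<'E'
from needle import *
im=frames(4);cv2.imwrite('pics/n0.png',im)
A,p=prof(im);m=np.median(p,1);print([(round(a,2),int(v)) for a,v in zip(A[::4],m[::4])])
cv2.imwrite('pics/p3.png',cv2.resize(im[180:250,240:340],None,fx=7,fy=7,interpolation=2))
togo(.454,-.177,.110)
E
```

```text
time_s: 8.7
ee_pos: [0.4522, -0.1801, 0.2676]
eef_rot: [3.141, 0.0, 0.391]
force: [-0.5, 0.8, 0.4]
grip_width: 0.06
grip_force: 0.0
[(np.float64(-0.5), 80), (np.float64(-0.46), 98), (np.float64(-0.42), 109), (np.float64(-0.38), 118), (np.float64(-0.34), 116), (np.float64(-0.3), 113), (np.float64(-0.26), 109), (np.float64(-0.22), 114), (np.float64(-0.18), 125), (np.float64(-0.14), 133), (np.float64(-0.1), 136), (np.float64(-0.06), 135), (np.float64(-0.02), 133), (np.float64(0.02), 129), (np.float64(0.06), 116), (np.float64(0.1), 114), (np.float64(0.14), 118), (np.float64(0.18), 120), (np.float64(0.22), 124), (np.float64(0.26), 133), (np.float64(0.3), 133), (np.float64(0.34), 133), (np.float64(0.38), 133), (np.float64(0.42), 132), (np.float64(0.46), 133), (np.float64(0.5), 132), (np.float64(0.54), 132), (np.float64(0.58), 131), (np.float64(0.62), 131), (np.float64(0.66), 131), (np.float64(0.7), 130), (np.float64(0.74), 126), (np.float64(0.78), 120), (np.float64(0.82), 114), (np.float64(0.86), 116), (np.float64(0.9), 117), (np.float64(0.94), 120), (np.float64(0.98), 121)]
t 8.9 pos [ 0.4543 -0.1761  0.2675] yaw 0.393525699361704 q6 0.7322225994297172 F [-0.3  0.7  0.1]
tool shift [-0.0007  0.0007  0.1575][ WARN:0@2.913] global loadsave.cpp:1063 imwrite_ Unsupported depth image for selected encoder is fallbacked to CV_8U.
```

View pics/p3.png

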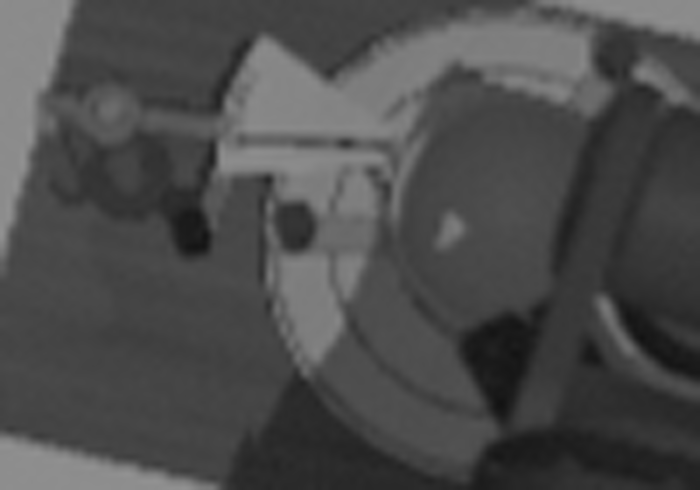

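The needle shows as a dark line from (240,138) to (385,147) in the crop. The plate is centred on the stand's +y line, so the gauge is in. Next: grip the knob and tune the needle reader.

```bash
python3 shift.py '[[0,0,0.05,0,0,0],[0,0,0.05,0,0,0],[0,0,0.03,0,0,0],[0,0,0.0275,0,0,0],[0,0,0,0,0,0],[0,0,0,0,0,0]]' 0.018 12
python3 shift.py '[[0,0,0,0,0,0],[0,0,0,0,0,0],[0,0,0,0,0,0]]'
python3 - <<'E'
from needle import *
im=cv2.imread('pics/n0.png',0).astype(float)
f=lambda P:((proj('top',s2w([P],STAND))[0]-[240,180])*7).round().tolist()
print('ptr pivot',f((0,.062,.154)),'scale mid',f((0,.142,.145)),'knob3',f((.108*np.cos(1.785),.108*np.sin(1.785),.109)),'knobB',f((.108*np.cos(-2.404),.108*np.sin(-2.404),.109)))
np.set_printoptions(linewidth=250)
print(im[184:206,268:300].astype(int))
E
```

```text
time_s: 9.5
ee_pos: [0.4541, -0.1759, 0.11]
eef_rot: [-3.14, 0.001, 0.393]
force: [2.1, 0.3, -17.4]
grip_width: 0.0195
grip_force: 12.0
time_s: 9.8
ee_pos: [0.4541, -0.1764, 0.1102]
eef_rot: [-3.141, -0.001, 0.391]
force: [5.4, 3.4, -17.0]
grip_width: 0.0198
grip_force: 12.0
ptr pivot [390.0, 175.0] scale mid [231.0, 142.0] knob3 [293.0, 219.0] knobB [616.0, 412.0]
[[ 70  70  69  67  67  68  67  66  66  75  69  67  67  67  66  67  65  66  66  66  67  66  66  68  67  69  66  59  70  73  81  84]
 [ 69  70  70  70  71  69  61  57  74 108 102  81  69  66  66  66  67  66  67  64  67  66  66  66  59  57  71  92  87  91 104 109]
 [ 67  68  67  68  70  63  49  47 105 131 130 117  85  68  65  65  67  66  62  66  68  69  66  58  54  89  86 107 109 107 121 124]
 [ 67  66  66  67  67  49  44  83 128 136 135 134 118  94  73  68  68  66  66  65  65  65  57  61  74 103 108 109 121 124 124 126]
 [ 67  67  69  66  67  49  57 116 134 134 135 134 135 123 104  82  71  68  68  67  67  57  63  80  87 104 122 124 124 124 126 126]
 [ 69  70  70  69  60  47  86 118 134 135 134 134 134 134 128 116  86  69  67
[... 1450 characters left out ...]
 53  75  94  97  88  86  88 102 104  91 107]
 [ 68  60  45 126 128 125 125 134 138 136 136 134 134 133 123 122 120 120 120 120 111 103 109 111 109 105  91  86  94 101 105 110]
 [ 67  50  42 128 136 137 137 137 137 136 136 134 134 134 134 134 135 135 134 133 133 133 134 134 134 133 127 100  85 102 113  94]
 [ 63  48  50 127 138 137 136 136 137 136 136 136 138 139 138 138 136 133 133 132 127 118 123 123 113 110 113 105  83 107 110  82]
 [ 51  45  82 117 126 120 117 117 113 112 108 120 124 134 136 134 132 129 128 128 116 104 116 118  86  70  92 113  89 114  97  71]
 [ 53  46  91  95 102  82  79  80  71  60  46 100 102 122 126 126 124 125 124 125 106 116 125 127 108  82  90  99 102 110  83  68]]
```

```bash
cat > needle.py <<'E'
from h import *
from station import ctrl, optics, job
from scipy.ndimage import map_coordinates
A=np.linspace(-.6,.6,241);R=np.linspace(.028,.072,60)
P=np.array([[(.0167+r*np.sin(a),.061+r*np.cos(a),.154) for r in R] for a in A]).reshape(-1,3)
UV=proj('top',s2w(P,STAND))
def angle(im):
    m=map_coordinates(im,[UV[:,1],UV[:,0]],order=1).reshape(len(A),-1).mean(1)
    d=np.clip(np.percentile(m,70)-m,0,None)
    ok=(A>-.4)&(A<.45);i=np.argmax(np.where(ok,d,0));w=abs(A-A[i])<.08
    ww=np.clip(d[w]-.4*d[i],0,None)
    return (A[w]*ww).sum()/ww.sum(),d[i],m
def read(n=2):
    im=np.mean([optics.camera('top')['pixels'].astype(float).mean(2) for _ in range(n)],0)
    o=ctrl.get_obs();p=o['ee_pos'][:2]-STAND[:2]
    a,d,m=angle(im);W=np.arctan2(p[1],p[0])
    print(f"READ t {o['time_s']:.2f} phi {W:.3f} r {np.hypot(*p):.4f} yaw {o['eef_rot'][2]:.3f} needle {a:.3f} depth {d:.0f} F {o['force'].round(0)}",flush=True)
    open('log.txt','a').write(f"{W} {a} {d}\n")
    return im
if __name__=='__main__': read()
E
python3 - <<'E'
from needle import *
im=cv2.imread('pics/n0.png',0).astype(float);a,d,m=angle(im);print(a,d,m[::6].astype(int))
read()
E
```

```text
-0.19451482122332706 41.03218789076976 [115 114 114 114 117 123 130 132 131 128 125 118 104  91  95 103 114 123
 128 130 132 132 132 132 132 132 132 132 132 132 132 132 132 131 128 120
 108  98  92  90  90]
READ t 9.90 phi -2.752 r 0.1075 yaw 0.391 needle -0.195 depth 41 F [  4.   3. -17.]
```

```bash
python3 shift.py '[[0.0002,0.0043,0,0,0,-0.04],[0.00035,0.00864,0,0,0,-0.08],[0.00035,0.00864,0,0,0,-0.08],[0.0002,0.0043,0,0,0,-0.04]]' | grep force
python3 needle.py
python3 shift.py '[[0.0002,0.0043,0,0,0,-0.04],[0.00035,0.00864,0,0,0,-0.08],[0.00035,0.00864,0,0,0,-0.08],[0.0002,0.0043,0,0,0,-0.04]]' | grep force
python3 needle.py
```

```text
force: [0.3, 1.5, -12.2]
grip_force: 12.0
READ t 10.40 phi -2.506 r 0.1078 yaw 0.631 needle -0.195 depth 41 F [  1.  -1. -12.]
force: [-3.7, -3.5, -9.0]
grip_force: 12.0
READ t 10.90 phi -2.266 r 0.1079 yaw 0.870 needle -0.209 depth 45 F [ -3.  -5. -10.]
```

Works well; I'll continue the sweep.

```bash
python3 shift.py '[[0.0002,0.0043,0,0,0,-0.04],[0.00035,0.00864,0,0,0,-0.08],[0.00035,0.00864,0,0,0,-0.08],[0.0002,0.0043,0,0,0,-0.04]]' | grep force
python3 needle.py
python3 shift.py '[[0.0002,0.0043,0,0,0,-0.04],[0.00035,0.00864,0,0,0,-0.08],[0.00035,0.00864,0,0,0,-0.08],[0.0002,0.0043,0,0,0,-0.04]]' | grep force
python3 needle.py
python3 shift.py '[[0.0002,0.0043,0,0,0,-0.04],[0.00035,0.00864,0,0,0,-0.08],[0.00035,0.00864,0,0,0,-0.08],[0.0002,0.0043,0,0,0,-0.04]]' | grep force
python3 needle.py
python3 shift.py '[[0.0002,0.0043,0,0,0,-0.04],[0.00035,0.00864,0,0,0,-0.08],[0.00035,0.00864,0,0,0,-0.08],[0.0002,0.0043,0,0,0,-0.04]]' | grep force
python3 needle.py
```

```text
force: [-6.2, -6.4, -8.8]
grip_force: 12.0
READ t 11.40 phi -2.025 r 0.1080 yaw 1.110 needle -0.221 depth 49 F [-2. -7. -9.]
force: [-3.5, -8.7, -9.5]
grip_force: 12.0
READ t 11.90 phi -1.783 r 0.1080 yaw 1.350 needle -0.117 depth 43 F [-1. -9. -9.]
force: [-1.2, -9.0, -9.3]
grip_force: 12.0
READ t 12.40 phi -1.540 r 0.1080 yaw 1.590 needle -0.063 depth 41 F [  1.  -8. -10.]
force: [0.5, -9.3, -9.8]
grip_force: 12.0
READ t 12.90 phi -1.297 r 0.1079 yaw 1.830 needle -0.125 depth 42 F [  3.  -8. -11.]
```

```bash
for i in 1; do
python3 shift.py '[[0.0002,0.0043,0,0,0,-0.04],[0.00035,0.00864,0,0,0,-0.08],[0.00035,0.00864,0,0,0,-0.08],[0.0002,0.0043,0,0,0,-0.04]]' | grep force
python3 needle.py
python3 shift.py '[[0.0002,0.0043,0,0,0,-0.04],[0.00035,0.00864,0,0,0,-0.08],[0.00035,0.00864,0,0,0,-0.08],[0.0002,0.0043,0,0,0,-0.04]]' | grep force
python3 needle.py
python3 shift.py '[[0.0002,0.0043,0,0,0,-0.04],[0.00035,0.00864,0,0,0,-0.08],[0.00035,0.00864,0,0,0,-0.08],[0.0002,0.0043,0,0,0,-0.04]]' | grep force
python3 needle.py
python3 shift.py '[[0.0002,0.0043,0,0,0,-0.04],[0.00035,0.00864,0,0,0,-0.08],[0.00035,0.00864,0,0,0,-0.08],[0.0002,0.0043,0,0,0,-0.04]]' | grep force
python3 needle.py
done
python3 -c "
from h import *
togo(.5,-.1,.11)"
```

```text
force: [2.6, -8.7, -11.1]
grip_force: 12.0
READ t 13.40 phi -1.055 r 0.1079 yaw 2.070 needle -0.194 depth 41 F [  4.  -7. -10.]
force: [5.0, -6.9, -9.4]
grip_force: 12.0
READ t 13.90 phi -0.811 r 0.1079 yaw 2.310 needle -0.195 depth 42 F [  6.  -6. -11.]
force: [6.3, -5.7, -9.7]
grip_force: 12.0
READ t 14.40 phi -0.568 r 0.1080 yaw 2.550 needle -0.195 depth 41 F [  8.  -3. -10.]
force: [5.2, -4.3, -9.2]
grip_force: 12.0
READ t 14.90 phi -0.326 r 0.1080 yaw 2.791 needle -0.206 depth 39 F [  6.  -2. -10.]
t 14.9 pos [ 0.6559 -0.1703  0.1108] yaw 2.7905998576021678 q6 -1.5279384026693106 F [ 5.6 -1.6 -9.6]
tool shift [0.1706 0.0124 0.0003]
```

```bash
python3 shift.py '[[0,0,0,0,0,0],[0,0,0,0,0,0],[0,0,0,0,0,0],[0,0,0,0,0,0],[0,0,-0.02,0,0,0],[0,0,-0.03,0,0,0],[0,0,-0.03,0,0,0]]' 0.055
python3 needle.py
python3 -c "
from h import *
togo(.4725,-.2071,.11,.715)"
```

```text
time_s: 15.6
ee_pos: [0.6549, -0.1709, 0.1909]
eef_rot: [-3.142, -0.0, 2.79]
force: [0.0, 1.4, 0.4]
grip_width: 0.0549
grip_force: 0.0
READ t 15.70 phi -0.334 r 0.1088 yaw 2.790 needle -0.198 depth 29 F [1. 1. 0.]
t 15.7 pos [ 0.6564 -0.1714  0.195 ] yaw 2.7903694906877368 q6 -1.5289231728709933 F [0.5 0.5 0.3]
tool shift [ 0.161  -0.0969  0.0838]
rot (after) [0.008 0.004 2.075] shift if rotated first [-0.1623 -0.0936  0.085 ]
```

```bash
python3 shift.py '[[0.0322,-0.0194,0,0,0,0],[0.0322,-0.0194,0,0,0,0],[0.0322,-0.0194,0,0,0,0],[0.0322,-0.0194,0,0,0,0],[0.0322,-0.0193,0,0,0,0],[0,0,0,0,0,0.148],[0,0,0,0,0,0.148],[0,0,0,0,0,0.148],[0,0,0,0,0,0.148],[0,0,0,0,0,0.148]]'|head -1
python3 shift.py '[[0,0,0,0,0,0.148],[0,0,0,0,0,0.148],[0,0,0,0,0,0.148],[0,0,0,0,0,0.148],[0,0,0,0,0,0.148],[0,0,0,0,0,0.148],[0,0,0,0,0,0.148],[0,0,0,0,0,0.148],[0,0,0,0,0,0.148],[0,0,0,0,0,0]]'|head -1
python3 -c "
from h import *
togo(.4725,-.2071,.11,.715)
from station import ctrl, optics, job
im=optics.camera('side')['pixels']
cv2.imwrite('pics/p4.png',cv2.resize(im[120:300,220:400],None,fx=3,fy=3))"
```

```text
time_s: 16.7
time_s: 17.7
t 17.7 pos [ 0.4704 -0.2065  0.1895] yaw 0.715952656339397 q6 0.3698605252835298 F [-0.8 -0.5 -0.6]
tool shift [0.0012 0.0019 0.0795]
rot (after) [-0.     0.     0.001] shift if rotated first [0.0012 0.0018 0.0795]
```

View pics/p4.png

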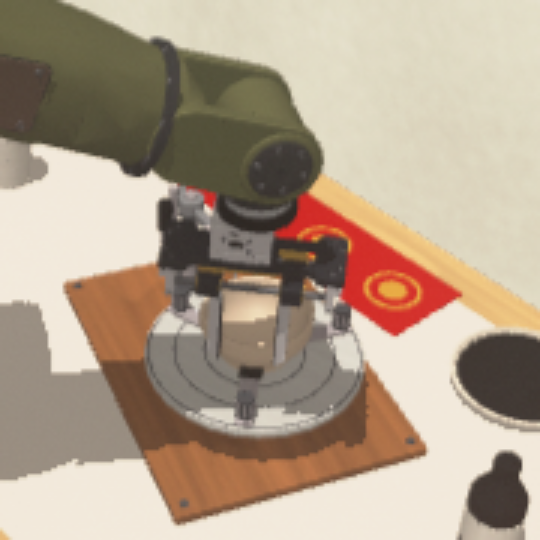

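The knob at (247,405) lies midway below the two fingers (x≈215 and 282). I'll descend, grip it and carry on with the sweep.

```bash
python3 shift.py '[[0.001,0.001,0.03,0,0,0],[0,0.001,0.03,0,0,0],[0,0,0.0195,0,0,0],[0,0,0,0,0,0],[0,0,0,0,0,0],[0,0,0,0,0,0],[0,0,0,0,0,0],[0,0,0,0,0,0]]' 0.055
python3 shift.py '[[0,0,0,0,0,0],[0,0,0,0,0,0],[0,0,0,0,0,0],[0,0,0,0,0,0],[0,0,0,0,0,0],[0,0,0,0,0,0]]' 0.018 12
python3 needle.py
python3 shift.py '[[0.0002,0.0043,0,0,0,-0.04],[0.00035,0.00864,0,0,0,-0.08],[0.00035,0.00864,0,0,0,-0.08],[0.0002,0.0043,0,0,0,-0.04]]' | grep force
python3 needle.py
```

```text
time_s: 18.55
ee_pos: [0.4729, -0.2076, 0.1112]
eef_rot: [3.14, -0.0, 0.719]
force: [-0.3, 0.1, -0.2]
grip_width: 0.0551
grip_force: 0.0
time_s: 19.15
ee_pos: [0.4727, -0.2074, 0.1105]
eef_rot: [3.142, 0.0, 0.719]
force: [0.6, -1.0, 0.6]
grip_width: 0.0196
grip_force: 12.0
READ t 19.25 phi -2.417 r 0.1082 yaw 0.719 needle -0.193 depth 40 F [ 0. -0.  1.]
force: [-0.9, -1.0, 2.5]
grip_force: 12.0
READ t 19.75 phi -2.173 r 0.1084 yaw 0.959 needle -0.195 depth 41 F [-1. -3.  1.]
```

```bash
python3 shift.py '[[0.0002,0.0043,0,0,0,-0.04],[0.00035,0.00864,0,0,0,-0.08],[0.00035,0.00864,0,0,0,-0.08],[0.0002,0.0043,0,0,0,-0.04]]' | grep force
python3 needle.py
python3 shift.py '[[0.0002,0.0043,0,0,0,-0.04],[0.00035,0.00864,0,0,0,-0.08],[0.00035,0.00864,0,0,0,-0.08],[0.0002,0.0043,0,0,0,-0.04]]' | grep force
python3 needle.py
python3 shift.py '[[0.0002,0.0043,0,0,0,-0.04],[0.00035,0.00864,0,0,0,-0.08],[0.00035,0.00864,0,0,0,-0.08],[0.0002,0.0043,0,0,0,-0.04]]' | grep force
python3 needle.py
python3 shift.py '[[0.0002,0.0043,0,0,0,-0.04],[0.00035,0.00864,0,0,0,-0.08],[0.00035,0.00864,0,0,0,-0.08],[0.0002,0.0043,0,0,0,-0.04]]' | grep force
python3 needle.py
python3 shift.py '[[0.0002,0.0043,0,0,0,-0.04],[0.00035,0.00864,0,0,0,-0.08],[0.00035,0.00864,0,0,0,-0.08],[0.0002,0.0043,0,0,0,-0.04]]' | grep force
python3 needle.py
```

```text
force: [-3.3, -5.0, 1.2]
grip_force: 12.0
READ t 20.25 phi -1.935 r 0.1085 yaw 1.199 needle -0.205 depth 46 F [-1. -5.  1.]
force: [-2.6, -8.0, 1.6]
grip_force: 12.0
READ t 20.75 phi -1.695 r 0.1088 yaw 1.439 needle -0.224 depth 48 F [-1. -9. -1.]
force: [-0.8, -10.3, -1.6]
grip_force: 12.0
READ t 21.25 phi -1.455 r 0.1090 yaw 1.679 needle -0.195 depth 42 F [  2. -10.  -2.]
force: [2.1, -11.6, -2.7]
grip_force: 12.0
READ t 21.75 phi -1.215 r 0.1089 yaw 1.919 needle -0.141 depth 37 F [  5. -11.  -3.]
force: [5.5, -11.6, -3.6]
grip_force: 12.0
READ t 22.25 phi -0.974 r 0.1089 yaw 2.159 needle -0.111 depth 43 F [ 8. -9. -3.]
```

```bash
python3 shift.py '[[0.0002,0.0043,0,0,0,-0.04],[0.0003,0.0075,0,0,0,-0.07],[0.0002,0.0043,0,0,0,-0.04]]' | grep force
python3 needle.py
python3 shift.py '[[0.0002,0.0043,0,0,0,-0.04],[0.0003,0.0075,0,0,0,-0.07],[0.0002,0.0043,0,0,0,-0.04]]' | grep force
python3 needle.py
python3 shift.py '[[0.0002,0.0043,0,0,0,-0.04],[0.0003,0.0075,0,0,0,-0.07],[0.0002,0.0043,0,0,0,-0.04]]' | grep force
python3 needle.py
python3 shift.py '[[0.0002,0.0043,0,0,0,-0.04],[0.0003,0.0075,0,0,0,-0.07],[0.0002,0.0043,0,0,0,-0.04]]' | grep force
python3 needle.py
python3 -c "
from h import *
togo(.5,-.1,.11)"
```

```text
force: [7.5, -10.8, -3.7]
grip_force: 12.0
READ t 22.65 phi -0.824 r 0.1088 yaw 2.309 needle 0.034 depth 41 F [ 10. -10.  -5.]
force: [9.9, -9.0, -6.1]
grip_force: 12.0
READ t 23.05 phi -0.672 r 0.1085 yaw 2.459 needle -0.059 depth 39 F [10. -7. -5.]
force: [11.1, -6.6, -5.0]
grip_force: 12.0
READ t 23.45 phi -0.521 r 0.1083 yaw 2.609 needle -0.111 depth 43 F [11. -5. -5.]
force: [10.6, -5.8, -3.7]
grip_force: 12.0
READ t 23.85 phi -0.369 r 0.1081 yaw 2.759 needle -0.193 depth 34 F [11. -4. -4.]
t 23.85 pos [ 0.6545 -0.1747  0.1106] yaw 2.759231218439212 q6 -1.5035307128149988 F [11.1 -3.9 -4.4]
tool shift [ 0.1712  0.0117 -0.    ]
```

Readings inside this bulge are uneven, so something may be fooling the reader. I'll sweep back saving frames and look at the profile directly.

```bash
cat > snap.py <<'E'
from needle import *
im=read(3);o=ctrl.get_obs();np.save(f"f_{o['time_s']:.2f}.npy",im.astype(np.float32))
E
B='b'
python3 shift.py '[[0.0002,-0.0043,0,0,0,0.04],[0.0003,-0.0075,0,0,0,0.07],[0.0002,-0.0043,0,0,0,0.04]]' >/dev/null;python3 snap.py
python3 shift.py '[[0.0002,-0.0043,0,0,0,0.04],[0.0003,-0.0075,0,0,0,0.07],[0.0002,-0.0043,0,0,0,0.04]]' >/dev/null;python3 snap.py
python3 shift.py '[[0.0002,-0.0043,0,0,0,0.04],[0.0003,-0.0075,0,0,0,0.07],[0.0002,-0.0043,0,0,0,0.04]]' >/dev/null;python3 snap.py
python3 shift.py '[[0.0002,-0.0043,0,0,0,0.04],[0.0003,-0.0075,0,0,0,0.07],[0.0002,-0.0043,0,0,0,0.04]]' >/dev/null;python3 snap.py
python3 shift.py '[[0.0002,-0.0043,0,0,0,0.04],[0.0003,-0.0075,0,0,0,0.07],[0.0002,-0.0043,0,0,0,0.04]]' >/dev/null;python3 snap.py
python3 shift.py '[[0.0002,-0.0043,0,0,0,0.04],[0.0003,-0.0075,0,0,0,0.07],[0.0002,-0.0043,0,0,0,0.04]]' |grep force;python3 snap.py
python3 - <<'E'
from needle import *
import glob
L=[]
for f in sorted(glob.glob('f_*.npy')):
    im=np.load(f);L.append(cv2.resize(im[182:210,266:302],None,fx=7,fy=7,interpolation=2))
    print(f,angle(im)[2][::8].astype(int))
cv2.imwrite('pics/p5.png',np.vstack([np.hstack(L[:3]),np.hstack(L[3:6])])[:600].clip(0,180).astype(np.uint8))
E
```

```text
READ t 24.30 phi -0.531 r 0.1078 yaw 2.606 needle -0.126 depth 38 F [10. -9. -5.]
READ t 24.75 phi -0.683 r 0.1074 yaw 2.456 needle -0.027 depth 40 F [ 8. -8. -4.]
READ t 25.20 phi -0.835 r 0.1071 yaw 2.306 needle 0.025 depth 39 F [ 7. -8. -3.]
READ t 25.65 phi -0.987 r 0.1068 yaw 2.156 needle -0.034 depth 39 F [ 5. -9. -2.]
READ t 26.10 phi -1.140 r 0.1065 yaw 2.006 needle -0.100 depth 41 F [  4. -10.  -3.]
force: [4.2, -9.6, -3.6]
grip_force: 12.0
READ t 26.55 phi -1.293 r 0.1063 yaw 1.856 needle -0.185 depth 38 F [ 2. -9. -1.]
f_24.30.npy [ 89  91  96 103 116 126 130 131 129 124 114 101  94 104 119 129 133 134
 134 134 133 133 134 134 134 132 123 106  91  84  81]
f_24.75.npy [107 112 114 118 128 135 137 137 136 136 135 131 123 108  96  99 114 127
 133 135 135 135 135 135 135 134 126 112  99  93  91]
f_25.20.npy [ 83  87  95 108 126 135 137 137 137 136 136 135 133 127 115 100  97 110
 125 132 134 135 135 135 135 134 126 111  99  94  93]
f_25.65.npy [ 98  96 103 113 127 135 137 137 137 136 136 131 121 106  97 102 118 129
 134 136 136 135 136 136 136 134 127 112 100  94  91]
f_26.10.npy [122 121 119 120 130 136 138 138 136 132 126 113  97  98 113 127 134 136
 136 136 136 136 136 136 136 134 126 112  99  92  90]
f_26.55.npy [121 120 119 121 130 136 136 134 130 112  98 101 116 128 133 135 136 136
 137 136 136 136 136 136 136 133 122 102  83  74  73]
```

View pics/p5.png

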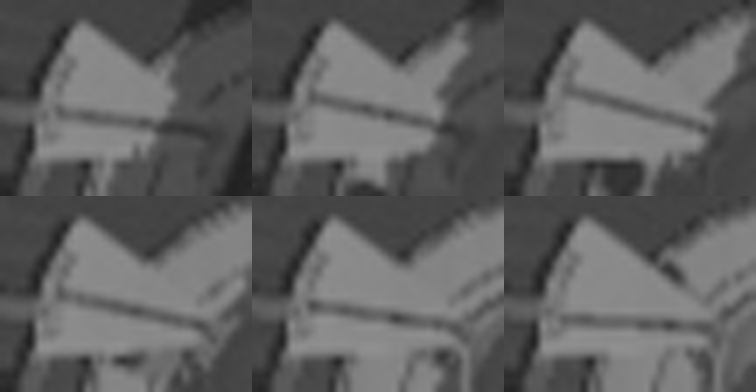

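The frames are clean: the needle swings up to its peak in frame 3 (φ≈-0.835, well above the other bulge's -0.06) and is symmetric either side. A finer forward sweep will check for lag.

```bash
mkdir -p old; mv f_*.npy old/
python3 shift.py '[[-0.0007,0.0043,0,0,0,-0.04],[-0.0007,0.0064,0,0,0,-0.06],[0,0,0,0,0,0]]' >/dev/null;python3 snap.py
python3 shift.py '[[0.0001,0.0054,0,0,0,-0.05],[0.0001,0.0054,0,0,0,-0.05],[0,0,0,0,0,0]]' >/dev/null;python3 snap.py
python3 shift.py '[[0.0001,0.0054,0,0,0,-0.05],[0.0001,0.0054,0,0,0,-0.05],[0,0,0,0,0,0]]' >/dev/null;python3 snap.py
python3 shift.py '[[0.0001,0.0054,0,0,0,-0.05],[0.0001,0.0054,0,0,0,-0.05],[0,0,0,0,0,0]]' >/dev/null;python3 snap.py
python3 shift.py '[[0.0001,0.0054,0,0,0,-0.05],[0.0001,0.0054,0,0,0,-0.05],[0,0,0,0,0,0]]' >/dev/null;python3 snap.py
python3 shift.py '[[0.0001,0.0054,0,0,0,-0.05],[0.0001,0.0054,0,0,0,-0.05],[0,0,0,0,0,0]]' >/dev/null;python3 snap.py
python3 shift.py '[[0.0001,0.0054,0,0,0,-0.05],[0.0001,0.0054,0,0,0,-0.05],[0,0,0,0,0,0]]' >/dev/null;python3 snap.py
python3 shift.py '[[0.0001,0.0054,0,0,0,-0.05],[0.0001,0.0054,0,0,0,-0.05],[0,0,0,0,0,0]]' >/dev/null;python3 snap.py
python3 shift.py '[[0.0001,0.0054,0,0,0,-0.05],[0.0001,0.0054,0,0,0,-0.05],[0,0,0,0,0,0]]' >/dev/null;python3 snap.py
```

```text
READ t 27.00 phi -1.187 r 0.1065 yaw 1.957 needle -0.151 depth 38 F [-1.  2.  4.]
READ t 27.45 phi -1.087 r 0.1066 yaw 2.057 needle -0.057 depth 42 F [-1.  4.  6.]
READ t 27.90 phi -0.987 r 0.1067 yaw 2.156 needle -0.039 depth 36 F [-1.  3.  6.]
READ t 28.35 phi -0.887 r 0.1068 yaw 2.256 needle -0.001 depth 38 F [-2.  2.  6.]
READ t 28.80 phi -0.786 r 0.1069 yaw 2.356 needle 0.026 depth 41 F [-2.  2.  6.]
READ t 29.25 phi -0.686 r 0.1069 yaw 2.455 needle -0.028 depth 39 F [-2.  3.  5.]
READ t 29.70 phi -0.584 r 0.1070 yaw 2.556 needle -0.068 depth 39 F [-3.  3.  6.]
READ t 30.15 phi -0.484 r 0.1070 yaw 2.655 needle -0.136 depth 37 F [-3.  1.  6.]
READ t 30.60 phi -0.384 r 0.1070 yaw 2.756 needle -0.188 depth 32 F [-4.  2.  7.]
```

Run:
```python
import numpy as np
from scipy.optimize import least_squares
L=np.loadtxt('log.txt')[-15:];b,f=L[:6],L[6:]
def m(p,x):
    u=np.clip((x-p[0])/p[2],-1,1);return -.195+p[1]*np.cos(np.pi*u/2)**2
for d in(b,f,L):
    r=least_squares(lambda p:m(p,d[:,0])-d[:,1],[-.83,.22,.55],loss='soft_l1',f_scale=.02)
    J=r.jac;print(r.x,(m(r.x,d[:,0])-d[:,1]).round(3),np.sqrt(np.linalg.inv(J.T@J)[0,0])*.018)
```

```text
[-0.84568086  0.21324836  0.52256243] [ 0.004 -0.002 -0.007  0.016 -0.009  0.001] 0.017319139234705724
[-0.82756015  0.20936466  0.53571286] [ 0.007 -0.028  0.011  0.009 -0.014  0.008 -0.007  0.     0.008] 0.01596683729976739
[-0.83503562  0.21016578  0.53437144] [ 0.014  0.003 -0.01   0.01  -0.013  0.001  0.011 -0.024  0.015  0.011
 -0.015  0.005 -0.012 -0.004  0.005] 0.012411532511722417
```

```bash
python3 shift.py '[[0.0002,-0.0054,0,0,0,0.05],[0.0003,-0.0086,0,0,0,0.08],[0.0003,-0.0086,0,0,0,0.08],[0.0003,-0.0086,0,0,0,0.08],[0.0003,-0.0086,0,0,0,0.08],[0.0002,-0.0054,0,0,0,0.05],[0.0001,-0.0033,0,0,0,0.03],[0,0,0,0,0,0],[0,0,0,0,0,0]]' >/dev/null;python3 snap.py
```

```text
READ t 31.65 phi -0.838 r 0.1069 yaw 2.305 needle 0.038 depth 40 F [-5.  3.  6.]
```

On the peak. I'll release, lift straight up, retreat and check.

```bash
python3 shift.py '[[0,0,0,0,0,0],[0,0,0,0,0,0],[0,0,0,0,0,0],[0,0,0,0,0,0],[0,0,0,0,0,0],[0,0,0,0,0,0]]' 0.055
python3 snap.py
python3 shift.py '[[0,0,-0.02,0,0,0],[0,0,-0.04,0,0,0],[0,0,-0.04,0,0,0],[0,0,-0.04,0,0,0],[0,0,-0.04,0,0,0],[0,0,0,0,0,0],[0,0,0,0,0,0]]'
python3 snap.py
python3 - <<'E'
from h import *
from station import ctrl, optics, job
k=lambda a:STAND[:2]+.108*np.array([np.cos(a),np.sin(a)])
P=[[*k(-.836+i*2.0944),.109] for i in range(3)]
im=optics.camera('side')['pixels'];im=cv2.resize(im[170:280,240:360],None,fx=5,fy=5,interpolation=2)
for u,v in (proj('side',P)-[240,170])*5+2: cv2.circle(im,(int(u),int(v)),3,(0,0,255),1)
cv2.imwrite('pics/p6.png',im)
E
```

```text
time_s: 32.25
ee_pos: [0.6259, -0.215, 0.1104]
eef_rot: [-3.142, 0.0, 2.309]
force: [0.1, 0.4, 0.5]
grip_width: 0.0549
grip_force: 0.0
READ t 32.40 phi -0.832 r 0.1072 yaw 2.309 needle 0.038 depth 41 F [ 0. -0. -1.]
time_s: 33.1
ee_pos: [0.6259, -0.215, 0.2908]
eef_rot: [3.141, 0.001, 2.309]
force: [0.1, -0.1, -0.6]
grip_width: 0.0551
grip_force: 0.0
READ t 33.25 phi -0.833 r 0.1069 yaw 2.309 needle 0.037 depth 40 F [ 0. -1. -1.]
```

View pics/p6.png

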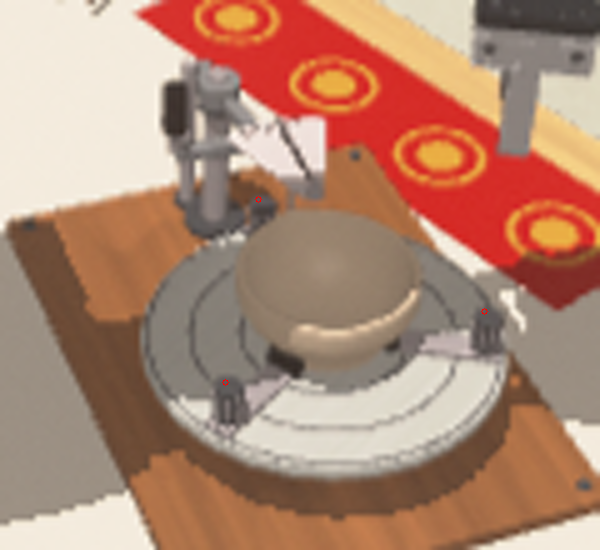

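The knobs are where expected: all three red marks sit on the knob tops. The needle holds its peak reading (0.037), the gauge is on the rim and the gripper is clear.

```bash
python3 -c "
from station import ctrl, optics, job
print(job.hand_in())"
```

```text
the job is handed in; nothing more can be done
None
```

The job is handed in: the gauge is swung in to its stop and the wheel stands still with the larger bulge's peak at the toe (located to about 0.02 rad), the gripper clear, about 33 s used.

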